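# Re-set the cooling-water valve: shut to the seat, then open to the index

### The arm

A 6-joint arm with a two-finger parallel gripper is mounted at the origin on the work surface. World frame = base frame: x ahead of the robot, y to its left, z up, the work surface at z = 0. Lengths are in m, angles in degrees, forces in N, time in s.
With the tool pointing down it reaches from about 0.375 to 0.9 m from the base axis. Payload 3.1 kg.
Tool frame: the origin (TCP) lies on the centre line of the jaws, within the pads' length; the fingertips stand 14 mm ahead of it and the grasp point (between the pads) lies 5 mm behind it (bot.tips_ahead is the distance from the TCP to the fingertips, in m); z points along the fingers, y is the line along which they close (so a half turn about z gives the same grasp; the last joint's range is limited). The gripper opens to 87 mm and grips with 3 to 60 N. Pads are 19 mm wide; open, the fingers measure 117 mm over their backs; the gripper's body (75 mm by 190 mm) begins 51 mm behind the grasp point.
Start: joints at [-86.889, 30.224, 82.088, -0, 67.689, -10.227], TCP at [0.144, -0.608, 0.237] pointing down, gripper open.
Joint ranges: [-176.69, 176.69], [-43.24, 126.21], [12.49, 139.97], [-82, 262], [0, 151.66], [-163.58, 163.58]. Speed limits (degrees/s): [159.86, 159.86, 180, 180, 180, 180].

### API

Orientations are given as a 3x3 rotation matrix whose columns are the frame's x, y, z axes.
In Python, from rig import bot gives the robot as it stands.
- The arm moves only by the tool play_rows, never from a script. Its argument "moves" is a list that holds one entry, the list of rows, each a list of 6 numbers: the shift along the tool's x, y, z in mm, then the turn, a rotation vector about the tool's x, y, z in rad. A call has 1 to 5 rows; each row shifts and turns the commanded pose from where the row before left it, along the tool's axes as they then stand; what a row does not reach is not made up. A row lasts 1/10 s, in which the tool goes at most 50 mm and 8.59 degrees, less where a joint would pass 70% of its speed; a pose out of reach is approached as far as the arm can. A call with a gripper value outside its range is refused whole. "fingers" is the opening, from -1 (shut) to 1 (fully open), set as the call begins (left out, the last holds). The fingers move at their own pace and stop on an object; the grip force is fixed at half the most. Time passes only in rows, so rows that do not move let the fingers close. It gives the time, the measured TCP pose, the force, the opening and the grip force at its end, in the units of the state.
- bot.read_state(): the state, without advancing time (a new reading comes with each control period).
- bot.capture(name): name is "scene" or "top" or "wrist"; returns a dict with "image" (400x640x3 uint8, blue, green, red), "fx", "fy", "cx", "cy" (pixels), "R" (3x3) and "t" (3): a world point X has camera coordinates R X + t. Camera axes: x right, y down, z forward; pixel columns grow to the right and rows downward; lengths in m; the calibration is good to about 2 mm. A picture is of the moment at which its call begins. There is no depth.
- bot.hand_in(): hands the job in; it is judged then, once.
Trained networks look in a picture, given as the dict that the camera call returned (one of the last four; its "shot" number tells which), for a name from the list of things; names that differ only in an ending like _2 or _b are one class to them, and where a whole thing is asked for, a point or a joint stands for the part that bears it (a point fixed in the world has none). Each returns a list of dicts, best first, with "confidence" (0 to 1); they miss things now and then, are a little off and sometimes report something else, mostly with a low value. They report only what shows in the picture. A call takes as long as a camera call.
- bot.search_frame(picture, query): "centre" ([column, row] in pixels, amid what is visible of it).
- bot.silhouettes(picture, query): "pixels" (400x640 bool, what is visible of it) and "centre" ([column, row] in pixels, amid what is visible of it).
- bot.pinpoint(picture, query): "centre" ([column, row] in pixels: a listed point, or the origin of a listed thing).
The state is a dict: "time_s": time; "joint_positions": joint angles; "qvel": joint speeds; "tau": joint torques, N m; "position": TCP position; "tcp_rot": TCP orientation; "force": force on the tool from outside, world axes, zero at the start; "moment": the same for the moment, N m; "opening": opening from 0.0 (shut) to 1.0 (fully open); "grasp_force": force on a finger pad.
Only numpy, scipy, OpenCV 4.12 (cv2) and the standard library are available. Lean on these libraries where they do the work, as an engineer would, in place of code of your own. Each camera call takes 0.05 s, during which the arm holds its last target. There are 200 camera calls.

### The job

Re-set the cooling-water valve by its green handwheel: turn it clockwise until you feel it close firmly on its rubber seat, without forcing it, then open it again until the pointer under the wheel stands at the dial's raised index on the far side, coming up to the index without running clearly past it. Turn by the wheel and not by the pointer, which bends, leave the bottles, glass and dishes round it where they are, and let go of the wheel.

Things in the scene. Friction and masses are not known exactly. Their poses are not given: they have to be found in the camera images.
- loop: Steel cooling-water pipe, 27 mm thick, rising from the bench 150 mm to either side (along y), brass globe valve midway, gauge (top at 170 mm) on its +y end. Origin: on the bench under the valve; z up. Clockwise from above shuts the valve. The spindle turns with about 4 N at the rim and stays where left. The wheel has 0.2 rad of slack on it: after a reversal the pointer follows only then.
- wheel: Green handwheel, level: round rim 135 mm over all, its bar 15 mm thick on a circle of 60 mm radius; three round spokes, 11 mm, 120 degrees apart; hub 30 mm wide, 20 mm tall, a small nut on top. Origin: centre, in the rim's mid-plane, 192 mm above the bench; z up, x along a spoke. Free: 37 mm between hub and rim bar, 37 mm under the rim bar down to the pointer.
- pointer: Bright metal pointer arm, 3 mm thick, 8 mm wide, fixed to the spindle 46 mm under the wheel's mid-plane, 146 mm above the bench. Origin: its tip, 82 mm from the wheel's axis, 14 mm outside the rim. x points outward along the arm. It shows the true opening of the valve. It bends: it must not be pushed.
- mark (a point): Point over the index of the black dial (disc 152 mm wide under the pointer, does not turn), where the pointer's tip must come. Index: tongue 9 mm wide, end turned up, reaching 100 mm out, far side. 82 mm from the axis; x outward, y anticlockwise, z up. The valve is shut somewhere 90 to 145 degrees clockwise of the index, differing by valve, unmarked: it has to be felt.
- seat (a joint): Squeeze of the valve's rubber seat, rad of wheel turn: 0 when not pressed shut, negative when pressed. It gives from about 7 N pushed round at the rim (0.4 N m), then as a spring of 4 N m per rad: 9 N for -0.03, 13 N for -0.1, 23 N for -0.25 (forced). Let go, it springs back to 0 and takes the wheel along.
- flask: Conical glass flask, 82 mm wide, 138 mm tall, standing behind the valve. Origin: centre of its underside.
- media_small: Brown glass media bottle with blue cap, 68 mm wide, 138 mm tall, standing behind the valve. Origin: centre of its underside.
- dishes: Stack of four Petri dishes, 92 mm wide, 60 mm tall, in front of the valve. Origin: centre of its underside.
- media_large: Clear glass media bottle with blue cap, 86 mm wide, 176 mm tall, left of the valve. Origin: centre of its underside.
- beaker: Glass beaker, 76 mm wide, 95 mm tall, right of the valve. Origin: centre of its underside.
- wash_bottle: White plastic wash bottle with red cap, 70 mm wide, 165 mm tall, right of the valve. Origin: centre of its underside.

How it is judged:
By the outcome, as a careful person would: the job done as asked, in the order asked, and still so for the second after the job is handed in, with the robot touching nothing.
It also fails if it takes over 58 s, if anything falls off the work surface, if the arm or the gripper's body presses on something with over 40 N, if the wrist force passes 120 N, or if a joint passes its speed limit or range.

## Working session

There is one attempt and no reset: what is moved stays moved. The work goes in short steps, Python scripts to look and compute and a tool call to move; the robot and the scene stay as the last step left them, time stands still between calls to the robot, and variables do not carry over. Pictures are saved under pics/ and viewed, at most 10 in all, crops included, and the job is handed in when it is done.

Besides the shell and the picture viewer there is one more tool, called after "Request:" as name([rows], argument=value, ...), one row to a line, values as JSON. play_rows: Moves the arm, as the interface text tells. Its arguments: {"type":"object","properties":{"moves":{"type":"array","items":{"type":"array","items":{"type":"array","items":{"type":"number"}}}},"fingers":{"type":"number"}},"required":["moves"]}

```bash
mkdir -p pics; ls
cat > h.py <<'E'
import numpy as np, cv2
from rig import bot
def ray(p,uv):
    R=np.array(p["R"]);t=np.array(p["t"])
    d=R.T@np.array([(uv[0]-p["cx"])/p["fx"],(uv[1]-p["cy"])/p["fy"],1.]);return -R.T@t,d
def atz(p,uv,z):
    c,d=ray(p,uv);return c+d*(z-c[2])/d[2]
def proj(p,X):
    q=np.array(p["R"])@np.array(X)+np.array(p["t"]);return np.array([p["fx"]*q[0]/q[2]+p["cx"],p["fy"]*q[1]/q[2]+p["cy"]])
Z=dict(loop=0,wheel=.192,pointer=.146,mark=.146,flask=0,media_small=0,dishes=0,media_large=0,beaker=0,wash_bottle=0)
E
python3 - <<'E'
from h import *
for n in ("scene","top"):
    p=bot.capture(n); cv2.imwrite(f"pics/{n}0.png",p["image"])
    print(n,"cam",ray(p,(0,0))[0].round(3))
    for q in Z:
        r=bot.pinpoint(p,q)
        for k in r[:2]: print(q,np.round(k["centre"],1),round(k["confidence"],2),atz(p,k["centre"],Z[q]).round(4))
s=bot.read_state();print(s["tcp_rot"],s["force"],s["time_s"])
E
```

```text
pics
scene cam [1.305 0.768 1.12 ]
loop [356.1 226.9] 0.83 [0.521  0.0792 0.    ]
wheel [361.8 184.6] 0.58 [0.5212 0.083  0.192 ]
wheel [349.7 264.1] 0.41 [0.7578 0.2798 0.192 ]
mark [337.  201.5] 0.75 [0.5951 0.056  0.146 ]
flask [306.4 206.4] 0.96 [ 0.5869 -0.1002  0.    ]
media_small [349.9 265.1] 0.66 [0.6466 0.1819 0.    ]
dishes [401.7 230.8] 0.62 [0.4168 0.188  0.    ]
dishes [354.4 225. ] 0.58 [0.5194 0.0694 0.    ]
media_large [447.8 270.5] 0.87 [0.4304 0.3884 0.    ]
beaker [252.3 165.6] 0.91 [ 0.6056 -0.4003  0.    ]
beaker [359.9 183.1] 0.65 [ 0.3585 -0.0691  0.    ]
wash_bottle [291.3 142.1] 0.8 [ 0.3995 -0.4232  0.    ]
wash_bottle [337.9 201.6] 0.7 [ 0.4865 -0.0484  0.    ]
top cam [ 0.444 -0.002  1.65 ]
loop [293.4 220.9] 0.92 [0.5153 0.085  0.    ]
wheel [288.5 213.2] 0.77 [0.5307 0.0894 0.192 ]
pointer [432.3 194.1] 0.64 [ 0.5841 -0.3609  0.146 ]
pointer [319.1 209.8] 0.49 [ 0.5421 -0.0038  0.146 ]
mark [301.9 190.4] 0.96 [0.6043 0.0491 0.146 ]
flask [343.9 197. ] 0.93 [ 0.594  -0.0903  0.    ]
media_small [265.2 187.5] 0.57 [0.6326 0.1805 0.    ]
dishes [261.3 252.6] 0.78 [0.4096 0.1961 0.    ]
media_large [204.5 246.6] 0.73 [0.434  0.3896 0.    ]
beaker [288.9 219.3] 0.72 [0.5211 0.1004 0.    ]
beaker [434.7 196.2] 0.65 [ 0.5902 -0.4037  0.    ]
wash_bottle [442.2 248.9] 0.87 [ 0.409  -0.4213  0.    ]
[[ 9.73020572e-01  2.30718371e-01  7.59024097e-06]
 [ 2.30718371e-01 -9.73020571e-01  3.41747977e-05]
 [ 1.52702143e-05 -3.15015731e-05 -9.99999999e-01]] [ 1.47971304 -0.55537229  0.10105671] 1.1
```

View pics/scene0.png

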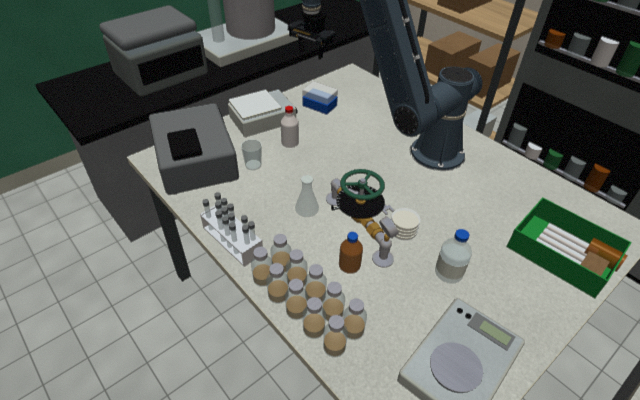

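View pics/top0.png

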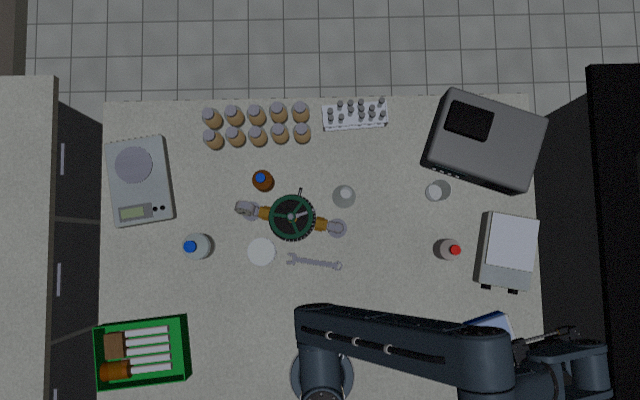

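Run:
```python
from h import *
a=cv2.imread("pics/top0.png")[170:270,240:350]; b=cv2.imread("pics/scene0.png")[150:250,300:410]
cv2.imwrite("pics/crop0.png",np.vstack([cv2.resize(x,None,fx=5.5,fy=3*1.0,interpolation=cv2.INTER_CUBIC) if 0 else cv2.resize(x,None,fx=3,fy=3,interpolation=cv2.INTER_CUBIC) for x in (a,b)]))
for n in ("top","scene"):
    p=bot.capture(n)
    for q,z in (("wheel",.192),("pointer",.146)):
        for r in bot.silhouettes(p,q)[:2]:
            m=r["pixels"].astype(np.uint8); c=max(cv2.findContours(m,0,1)[0],key=len)
            if len(c)<5: continue
            e=cv2.fitEllipse(cv2.convexHull(c)) if len(cv2.convexHull(c))>4 else None
            print(n,q,round(r["confidence"],2),m.sum(),np.round(r["centre"],1),e, e and atz(p,e[0],z).round(4))
    for q in("mark","pointer","wheel"):
        print(q,[(np.round(k["centre"],1),round(k["confidence"],2),atz(p,k["centre"],Z[q]).round(4)) for k in bot.pinpoint(p,q)])
```

```text
top wheel 0.62 783 [292.2 215. ] ((290.7485046386719, 216.67535400390625), (43.185943603515625, 43.9160041809082), 136.87759399414062) [0.52   0.0827 0.192 ]
top wheel 0.41 637 [261.7 251.3] ((261.310302734375, 251.86080932617188), (27.235769271850586, 29.367630004882812), 78.2978515625) [0.4159 0.173  0.192 ]
mark [(array([300. , 188.6]), 0.9, array([0.6102, 0.0549, 0.146 ]))]
pointer [(array([316.5, 206.3]), 0.36, array([0.5532, 0.0042, 0.146 ])), (array([443.7, 248.7]), 0.26, array([ 0.4127, -0.3889,  0.146 ]))]
wheel [(array([291.8, 214.4]), 0.56, array([0.5269, 0.0794, 0.192 ]))]
scene wheel 0.65 730 [360.6 186.1] ((362.3210754394531, 184.0869598388672), (30.767419815063477, 44.704288482666016), 98.3155746459961) [0.5183 0.0824 0.192 ]
scene pointer 0.45 3137 [366.1 205.6] ((364.39019775390625, 217.17286682128906), (69.63629150390625, 104.28287506103516), 161.22085571289062) [0.5773 0.1566 0.146 ]
mark [(array([336.2, 201.4]), 0.92, array([0.5967, 0.0541, 0.146 ]))]
pointer []
wheel [(array([361.9, 183.5]), 0.56, array([0.5174, 0.0797, 0.192 ]))]
```

View pics/crop0.png

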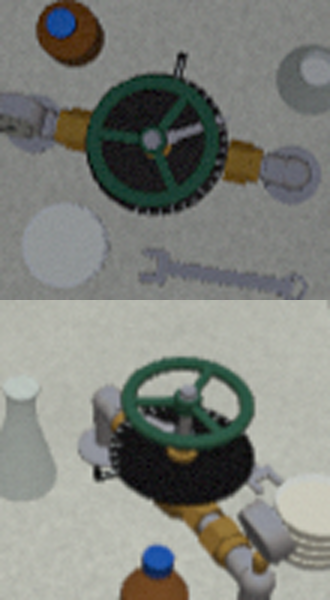

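The top crop shows the wheel centre at about pixel (290.7, 217). The spokes lie at roughly -39, 81 and 201° in the world frame. The index tongue is at (300, 190), world about -20°. The pointer runs right and slightly up, to about (317, 207), world about -72°. I'll rise, cross over the bench, then turn the tool so it can grip the rim at about +21°.

Request:
play_rows([
  [[0,0,-30,0,0,0],[0,0,-30,0,0,0],[29.2,-29.6,0,0,0,0],[29.2,-29.6,0,0,0,0],[29.2,-29.6,0,0,0,0]],
], fingers=-0.15)

```text
time_s: 2.2
position: [0.2094, -0.5004, 0.2968]
tcp_rot: [[0.973, 0.23, 0.0], [0.23, -0.973, -0.001], [0.0, 0.001, -1.0]]
force: [0.9, 0.7, -0.1]
opening: 0.632
grasp_force: 0.0
```

Request:
play_rows([
  [[29.2,-29.6,0,0,0,0],[29.2,-29.6,0,0,0,0],[29.2,-29.6,0,0,0,0],[29.2,-29.6,0,0,0,0],[29.2,-29.6,0,0,0,0]],
])

```text
time_s: 2.7
position: [0.3175, -0.3223, 0.2968]
tcp_rot: [[0.973, 0.23, 0.0], [0.23, -0.973, -0.0], [0.0, 0.001, -1.0]]
force: [0.4, -0.1, -0.7]
opening: 0.427
grasp_force: 0.0
```

Request:
play_rows([
  [[29.2,-29.6,0,0,0,0],[29.2,-29.6,0,0,0,0],[29.2,-29.6,0,0,0,0],[29.2,-29.6,0,0,0,0],[29.2,-29.6,0,0,0,0]],
])

```text
time_s: 3.2
position: [0.4255, -0.1446, 0.2969]
tcp_rot: [[0.973, 0.231, 0.001], [0.231, -0.973, -0.001], [0.001, 0.001, -1.0]]
force: [-0.1, -1.1, -0.3]
opening: 0.426
grasp_force: 0.0
```

Request:
play_rows([
  [[29.2,-29.6,0,0,0,0],[29.2,-29.6,0,0,0,0],[29.2,-29.6,0,0,0,0],[29.2,-29.6,0,0,0,0],[29.2,-29.6,0,0,0,0]],
])

```text
time_s: 3.7
position: [0.5334, 0.0332, 0.2968]
tcp_rot: [[0.973, 0.231, 0.001], [0.231, -0.973, -0.0], [0.0, 0.0, -1.0]]
force: [0.8, -1.0, 0.4]
opening: 0.428
grasp_force: 0.0
```

Request:
play_rows([
  [[29.2,-29.6,0,0,0,0],[29.2,-29.6,0,0,0,0],[0,0,0,0,0,-0.14],[0,0,0,0,0,-0.14],[0,0,0,0,0,-0.14]],
])

```text
time_s: 4.2
position: [0.5759, 0.1033, 0.2963]
tcp_rot: [[0.79, 0.613, -0.0], [0.613, -0.79, -0.0], [-0.0, -0.0, -1.0]]
force: [-0.6, 0.2, 0.0]
opening: 0.426
grasp_force: 0.0
```

Request:
play_rows([
  [[0,0,0,0,0,-0.14],[0,0,0,0,0,-0.14],[0,0,0,0,0,-0.14],[0,0,0,0,0,-0.14],[0,0,0,0,0,-0.14]],
])

```text
time_s: 4.7
position: [0.5758, 0.1027, 0.2966]
tcp_rot: [[0.211, 0.978, 0.0], [0.978, -0.211, -0.0], [-0.0, 0.0, -1.0]]
force: [0.5, 1.3, 0.4]
opening: 0.425
grasp_force: 0.0
```

Request:
play_rows([
  [[0,0,0,0,0,-0.14],[0,0,0,0,0,-0.14],[0,0,0,0,0,-0.14],[0,0,0,0,0,-0.17],[0,0,0,0,0,0]],
])

```text
time_s: 5.2
position: [0.5758, 0.1026, 0.2966]
tcp_rot: [[-0.345, 0.939, -0.0], [0.939, 0.345, -0.0], [-0.0, -0.0, -1.0]]
force: [0.4, -0.2, -0.8]
opening: 0.424
grasp_force: 0.0
```

Run:
```python
from h import *
p=bot.capture("wrist"); cv2.imwrite("pics/w1.png",p["image"])
print(ray(p,(0,0))[0])
for q in ("wheel","pointer","mark","loop"):
    print(q,[(np.round(k["centre"],1),round(k["confidence"],2),atz(p,k["centre"],Z[q]).round(4)) for k in bot.pinpoint(p,q)[:2]])
for c in [(.52,.0825)]:
    print("proj",[proj(p,(c[0]+.06*np.cos(a),c[1]+.06*np.sin(a),.192)).round() for a in np.radians([-90,-40,0,40,81,160])],proj(p,(*c,.192)))
    print("tcp drop", proj(p,(.5758,.1026,.192)))
```

```text
[0.54905727 0.18001298 0.44401666]
wheel [(array([249.5, 209.1]), 0.74, array([0.5254, 0.0816, 0.192 ]))]
pointer [(array([256.6, 268.1]), 0.57, array([0.5463, 0.0047, 0.146 ]))]
mark [(array([326.4, 238.5]), 0.77, array([0.6021, 0.0605, 0.146 ]))]
loop [(array([272.3, 161. ]), 0.89, array([0.5169, 0.0849, 0.    ])), (array([289.3, 285.5]), 0.18, array([ 0.6018, -0.0927,  0.    ]))]
proj [array([224., 268.]), array([282., 263.]), array([312., 230.]), array([312., 182.]), array([277., 141.]), array([182., 159.])] [243.44062365 205.98378562]
tcp drop [315.88819959 206.441865  ]
```

View pics/w1.png

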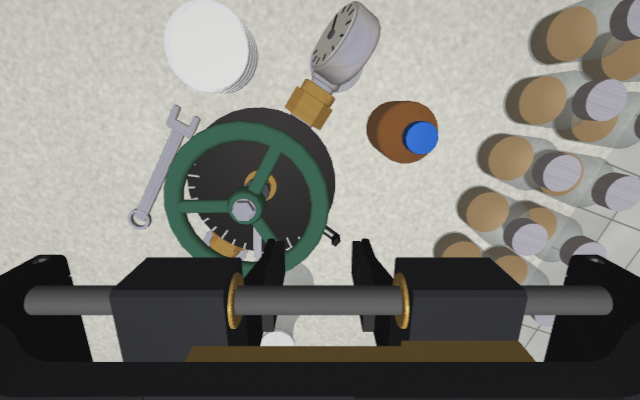

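Request:
play_rows([
  [[-0.7,1.8,40,0,0,0],[0,0,40,0,0,0],[0,0,10,0,0,0],[0,0,10,0,0,0],[0,0,9.5,0,0,0]],
])

```text
time_s: 5.95
position: [0.579, 0.1026, 0.1877]
tcp_rot: [[-0.344, 0.939, 0.003], [0.939, 0.344, -0.0], [-0.001, 0.003, -1.0]]
force: [-0.3, 0.2, 0.4]
opening: 0.424
grasp_force: 0.0
```

Request:
play_rows([
  [[0,0,0,0,0,0]],
])

```text
time_s: 6.05
position: [0.578, 0.1026, 0.187]
tcp_rot: [[-0.345, 0.939, -0.0], [0.939, 0.345, -0.0], [0.0, -0.0, -1.0]]
force: [1.0, -0.1, -0.0]
opening: 0.427
grasp_force: 0.0
```

No contact on the way down, so I'm closing on the rim.

Request:
play_rows([
  [[0,0,0,0,0,0],[0,0,0,0,0,0],[0,0,0,0,0,0],[0,0,0,0,0,0]],
], fingers=-1)

```text
time_s: 6.45
position: [0.5777, 0.1028, 0.1876]
tcp_rot: [[-0.344, 0.939, 0.0], [0.939, 0.344, 0.0], [0.0, 0.0, -1.0]]
force: [-1.0, 0.6, 1.0]
opening: 0.165
grasp_force: 29.6
```

Run:
```python
from h import *
s=bot.read_state();print(s["force"],s["moment"],s["opening"]*87,s["grasp_force"],s["position"],s["joint_positions"])
for n in ("wrist","scene"):
    p=bot.capture(n); cv2.imwrite(f"pics/{n}2.png",p["image"])
    for q in ("pointer","mark"):
        print(n,q,[(np.round(k["centre"],1),round(k["confidence"],2),atz(p,k["centre"],Z[q]).round(4)) for k in bot.pinpoint(p,q)[:2]])
```

```text
[-0.98838375  0.56661626  0.98478626] [ 0.35636044 -0.03485    -0.08039525] 14.340132507223823 29.56049905416876 [0.57768508 0.10278718 0.18757544] [-8.28931053e-01  3.07157111e+01  9.05185912e+01  3.07708653e-02
  5.87577610e+01 -2.09875175e+01]
wrist pointer []
wrist mark []
scene pointer []
scene mark [(array([337.6, 202.1]), 0.93, array([0.5954, 0.0591, 0.146 ]))]
```

Request:
play_rows([
  [[-3.0,-0.075,0,0,0,0.05],[-3.0,-0.075,0,0,0,0.05],[-3.0,-0.075,0,0,0,0.05],[-3.0,-0.075,0,0,0,0.05],[-3.0,-0.075,0,0,0,0.05]],
])

```text
time_s: 7.25
position: [0.581, 0.0887, 0.1872]
tcp_rot: [[-0.1, 0.995, -0.0], [0.995, 0.1, 0.001], [0.001, -0.0, -1.0]]
force: [-1.2, 2.7, 2.4]
opening: 0.163
grasp_force: 29.6
```

```bash
cat >> h.py <<'E'
C=np.array([.5215,.082])
def st():
    s=bot.read_state();R=np.array(s["tcp_rot"]);f=R.T@np.array(s["force"]);P=np.array(s["position"])
    yaw=np.degrees(np.arctan2(R[1,1],R[0,1])); v=P[:2]-C
    print("t %.2f ftool"%s["time_s"],f.round(1),"mz %.2f"%s["moment"][2],"yaw(y) %.1f"%yaw,"pos phi %.1f r %.1f"%(np.degrees(np.arctan2(v[1],v[0])),1e3*np.hypot(*v)),"grip %.0f q6 %.0f"%(s["grasp_force"],s["joint_positions"][5]))
E
python3 -c "from h import *;st()"
```

```text
t 7.25 ftool [ 2.8 -0.9 -2.4] mz 0.08 yaw(y) 5.7 pos phi 6.4 r 59.9 grip 30 q6 -8
```

Request:
play_rows([
  [[-3.0,-0.075,0,0,0,0.05],[-3.0,-0.075,0,0,0,0.05],[-3.0,-0.075,0,0,0,0.05],[-3.0,-0.075,0,0,0,0.05],[-3.0,-0.075,0,0,0,0.05]],
])

```text
time_s: 7.75
position: [0.5805, 0.0738, 0.1871]
tcp_rot: [[0.149, 0.989, -0.001], [0.989, -0.149, 0.001], [0.001, -0.001, -1.0]]
force: [-1.4, 3.3, 2.2]
opening: 0.165
grasp_force: 29.6
```

```bash
python3 -c "from h import *;st()"
```

```text
t 7.75 ftool [ 3.1 -1.9 -2.2] mz 0.06 yaw(y) -8.6 pos phi -8.0 r 59.6 grip 30 q6 5
```

Request:
play_rows([
  [[-1.2,-0.012,0,0,0,0.02],[-1.2,-0.012,0,0,0,0.02],[-1.2,-0.012,0,0,0,0.02],[-1.2,-0.012,0,0,0,0.02],[-1.2,-0.012,0,0,0,0.02]],
])

```text
time_s: 8.25
position: [0.5793, 0.0674, 0.1869]
tcp_rot: [[0.247, 0.969, -0.001], [0.969, -0.247, 0.001], [0.0, -0.001, -1.0]]
force: [-2.6, 3.6, 2.7]
opening: 0.165
grasp_force: 29.6
```

Request:
play_rows([
  [[-1.2,-0.1,0,0,0,0.02],[-1.2,-0.1,0,0,0,0.02],[-1.2,-0.1,0,0,0,0.02],[-1.2,-0.1,0,0,0,0.02]],
])

```text
time_s: 8.65
position: [0.5778, 0.0627, 0.187]
tcp_rot: [[0.324, 0.946, -0.0], [0.946, -0.324, 0.0], [0.0, -0.0, -1.0]]
force: [-2.0, 4.7, 1.2]
opening: 0.168
grasp_force: 29.6
```

Request:
play_rows([
  [[-1.2,-0.1,0,0,0,0.02],[-1.2,-0.1,0,0,0,0.02],[-1.2,-0.1,0,0,0,0.02],[-1.2,-0.1,0,0,0,0.02]],
])

```text
time_s: 9.05
position: [0.5759, 0.0582, 0.187]
tcp_rot: [[0.398, 0.917, 0.0], [0.917, -0.398, 0.0], [0.0, 0.0, -1.0]]
force: [-1.9, 4.5, 0.9]
opening: 0.169
grasp_force: 29.6
```

Request:
play_rows([
  [[-1.2,-0.1,0,0,0,0.02],[-1.2,-0.1,0,0,0,0.02],[-1.2,-0.1,0,0,0,0.02],[-1.2,-0.1,0,0,0,0.02]],
])

```text
time_s: 9.45
position: [0.5736, 0.054, 0.1871]
tcp_rot: [[0.47, 0.882, 0.0], [0.882, -0.47, -0.0], [0.0, 0.0, -1.0]]
force: [-1.4, 4.5, 1.9]
opening: 0.167
grasp_force: 29.6
```

Request:
play_rows([
  [[-1.2,-0.05,0,0,0,0.02],[-1.2,-0.05,0,0,0,0.02],[-1.2,-0.05,0,0,0,0.02],[-1.2,-0.05,0,0,0,0.02]],
])

```text
time_s: 9.85
position: [0.5711, 0.0499, 0.1871]
tcp_rot: [[0.539, 0.842, 0.0], [0.842, -0.539, -0.0], [0.0, 0.0, -1.0]]
force: [-0.2, 4.8, 0.6]
opening: 0.168
grasp_force: 29.6
```

Request:
play_rows([
  [[-1.2,-0.05,0,0,0,0.02],[-1.2,-0.05,0,0,0,0.02],[-1.2,-0.05,0,0,0,0.02],[-1.2,-0.05,0,0,0,0.02]],
])

```text
time_s: 10.25
position: [0.5682, 0.0461, 0.1872]
tcp_rot: [[0.605, 0.796, 0.001], [0.796, -0.605, -0.0], [0.0, 0.0, -1.0]]
force: [-0.7, 3.9, 0.5]
opening: 0.171
grasp_force: 29.6
```

Request:
play_rows([
  [[-1.2,-0.05,0,0,0,0.02],[-1.2,-0.05,0,0,0,0.02],[-1.2,-0.05,0,0,0,0.02],[-1.2,-0.05,0,0,0,0.02]],
])

```text
time_s: 10.65
position: [0.5655, 0.0429, 0.1872]
tcp_rot: [[0.666, 0.746, 0.002], [0.746, -0.666, 0.001], [0.001, 0.001, -1.0]]
force: [-0.1, 5.3, -0.1]
opening: 0.163
grasp_force: 30.1
```

Request:
play_rows([
  [[-1.2,-0.05,0,0,0,0.02],[-1.2,-0.05,0,0,0,0.02],[-1.2,-0.05,0,0,0,0.02]],
])

```text
time_s: 10.95
position: [0.5632, 0.0406, 0.1873]
tcp_rot: [[0.71, 0.705, 0.002], [0.705, -0.71, 0.001], [0.002, 0.001, -1.0]]
force: [1.0, 6.2, 1.7]
opening: 0.169
grasp_force: 30.6
```

```bash
python3 -c "from h import *;st()
p=bot.capture('scene');cv2.imwrite('pics/s3.png',cv2.resize(p['image'][130:250,290:430],None,fx=4,fy=4,interpolation=cv2.INTER_CUBIC));st()"
```

```text
t 10.95 ftool [ 5.1 -3.7 -1.7] mz 0.37 yaw(y) -45.2 pos phi -44.8 r 58.8 grip 31 q6 38
t 11.00 ftool [ 6.  -4.2 -0.4] mz 0.30 yaw(y) -45.2 pos phi -44.8 r 58.8 grip 31 q6 38
```

View pics/s3.png

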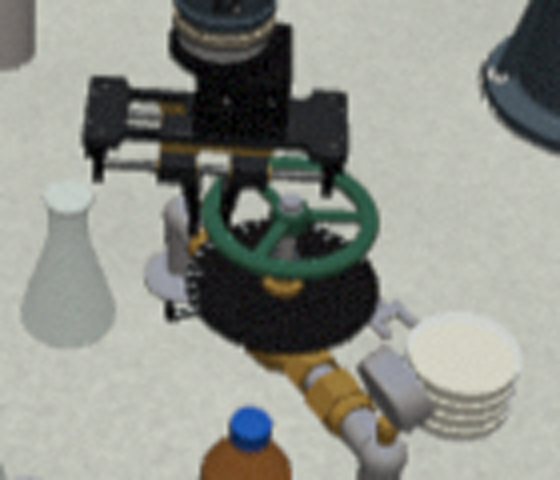

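The pads also carry a moment. Total torque is now about 5.5 N × 0.06 m + 0.33 N m ≈ 0.66 N m (11 N at the rim), against 0.25 N m when running free, so the valve is on its seat. I'll press slightly further to be firm.

Request:
play_rows([
  [[-0.9,0,0,0,0,0.015],[-0.9,0,0,0,0,0.015],[0,0,0,0,0,0]],
])

```text
time_s: 11.3
position: [0.5622, 0.0397, 0.1873]
tcp_rot: [[0.73, 0.683, 0.003], [0.683, -0.73, 0.002], [0.003, 0.001, -1.0]]
force: [2.9, 6.8, 0.3]
opening: 0.164
grasp_force: 30.6
```

```bash
python3 -c "from h import *;st();bot.capture('scene');st();bot.capture('scene');st()"
```

```text
t 11.30 ftool [ 6.8 -2.9 -0.2] mz 0.27 yaw(y) -46.9 pos phi -46.1 r 58.7 grip 31 q6 39
t 11.35 ftool [ 5.7 -4.4 -0. ] mz 0.29 yaw(y) -46.9 pos phi -46.1 r 58.8 grip 31 q6 39
t 11.40 ftool [ 6.4 -3.5  0.2] mz 0.29 yaw(y) -46.9 pos phi -46.1 r 58.8 grip 31 q6 39
```

Request:
play_rows([
  [[-0.9,0,0,0,0,0.015],[-0.9,0,0,0,0,0.015],[0,0,0,0,0,0]],
])

```text
time_s: 11.7
position: [0.5611, 0.0386, 0.1874]
tcp_rot: [[0.75, 0.661, 0.004], [0.661, -0.75, 0.002], [0.004, 0.001, -1.0]]
force: [3.0, 8.6, 0.3]
opening: 0.167
grasp_force: 30.8
```

```bash
python3 -c "from h import *;st();bot.capture('scene');st();bot.capture('scene');st()"
```

```text
t 11.70 ftool [ 7.9 -4.5 -0.3] mz 0.36 yaw(y) -48.6 pos phi -47.6 r 58.8 grip 31 q6 41
t 11.75 ftool [ 6.7 -4.2  0.2] mz 0.37 yaw(y) -48.6 pos phi -47.6 r 58.7 grip 31 q6 41
t 11.80 ftool [ 7.7 -4.4 -0.2] mz 0.35 yaw(y) -48.6 pos phi -47.6 r 58.7 grip 31 q6 41
```

Torque is now about 0.80 N m (13 N at the rim), rising about 4–5 N m per rad of turn, which matches the rubber spring. It is firmly closed and not forced, so I'm reversing to open.

Request:
play_rows([
  [[2.4,-0.05,0,0,0,-0.04],[3.6,-0.11,0,0,0,-0.06],[4.2,-0.15,0,0,0,-0.07],[4.2,-0.15,0,0,0,-0.07],[4.2,-0.15,0,0,0,-0.07]],
])

```text
time_s: 12.3
position: [0.572, 0.0517, 0.1873]
tcp_rot: [[0.512, 0.859, 0.001], [0.859, -0.512, -0.0], [0.0, 0.001, -1.0]]
force: [0.6, 3.4, 1.3]
opening: 0.164
grasp_force: 30.5
```

```bash
python3 -c "from h import *;st()"
```

```text
t 12.30 ftool [ 3.2 -1.2 -1.3] mz -0.12 yaw(y) -30.8 pos phi -30.9 r 58.9 grip 30 q6 25
```

Request:
play_rows([
  [[4.2,-0.15,0,0,0,-0.07],[4.2,-0.15,0,0,0,-0.07],[4.2,-0.15,0,0,0,-0.07],[4.2,-0.15,0,0,0,-0.07],[4.2,-0.15,0,0,0,-0.07]],
])

```text
time_s: 12.8
position: [0.5796, 0.0707, 0.1875]
tcp_rot: [[0.187, 0.982, 0.001], [0.982, -0.187, -0.001], [-0.001, 0.001, -1.0]]
force: [-1.3, 1.5, 2.0]
opening: 0.17
grasp_force: 30.7
```

```bash
python3 -c "from h import *;st()"
```

```text
t 12.80 ftool [ 1.2 -1.5 -2. ] mz -0.40 yaw(y) -10.8 pos phi -11.1 r 59.2 grip 31 q6 7
```

Request:
play_rows([
  [[4.3,-0.15,0,0,0,-0.07],[4.3,-0.15,0,0,0,-0.07],[4.3,-0.15,0,0,0,-0.07],[4.3,-0.15,0,0,0,-0.07],[4.3,-0.15,0,0,0,-0.07]],
])

```text
time_s: 13.3
position: [0.5803, 0.0918, 0.1876]
tcp_rot: [[-0.162, 0.987, 0.002], [0.987, 0.162, -0.002], [-0.002, 0.002, -1.0]]
force: [-0.1, 0.8, 2.4]
opening: 0.166
grasp_force: 30.7
```

Request:
play_rows([
  [[4.3,-0.15,0,0,0,-0.07],[4.3,-0.15,0,0,0,-0.07],[4.3,-0.15,0,0,0,-0.07],[4.3,-0.15,0,0,0,-0.07],[4.3,-0.15,0,0,0,-0.07]],
])

```text
time_s: 13.8
position: [0.5736, 0.112, 0.1877]
tcp_rot: [[-0.491, 0.871, 0.003], [0.871, 0.491, -0.002], [-0.003, 0.002, -1.0]]
force: [1.2, 1.0, 2.6]
opening: 0.168
grasp_force: 30.6
```

```bash
cat > look.py <<'E'
from h import *
import sys
st()
for n in ("scene","wrist","top"):
    p=bot.capture(n); cv2.imwrite(f"pics/{n}_{sys.argv[1]}.png",p["image"])
    for q in ("pointer","mark"):
        for k in bot.pinpoint(p,q)[:2]:
            X=atz(p,k["centre"],.146); v=X[:2]-C
            print(n,q,np.round(k["centre"],1),round(k["confidence"],2),X.round(4),"ang %.1f r %.0f"%(np.degrees(np.arctan2(v[1],v[0])),1e3*np.hypot(*v)))
E
python3 look.py a
```

```text
t 13.80 ftool [ 0.2  1.5 -2.6] mz -0.29 yaw(y) 29.4 pos phi 30.0 r 60.1 grip 31 q6 -29
scene mark [340.  204.2] 0.68 [0.596  0.0705 0.146 ] ang -8.8 r 75
wrist mark [311.9 315.2] 0.61 [0.5998 0.0601 0.146 ] ang -15.6 r 81
top pointer [318.5 204.4] 0.45 [ 0.5591 -0.0022  0.146 ] ang -66.0 r 92
top mark [300.5 188.3] 0.78 [0.6111 0.0534 0.146 ] ang -17.7 r 94
top mark [343.2 195.2] 0.46 [ 0.5865 -0.0805  0.146 ] ang -68.2 r 175
```

Run:
```python
from h import *
w=cv2.imread("pics/wrist_a.png"); s=cv2.imread("pics/scene_a.png")[140:230,300:420]; t=cv2.imread("pics/top_a.png")[170:260,250:340]
cv2.imwrite("pics/v1.png",np.vstack([w[150:,100:580],np.hstack([cv2.resize(s,(264,198),interpolation=2),cv2.resize(t,(216,198),interpolation=2)])]))
```

```text
(no output)
```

View pics/v1.png

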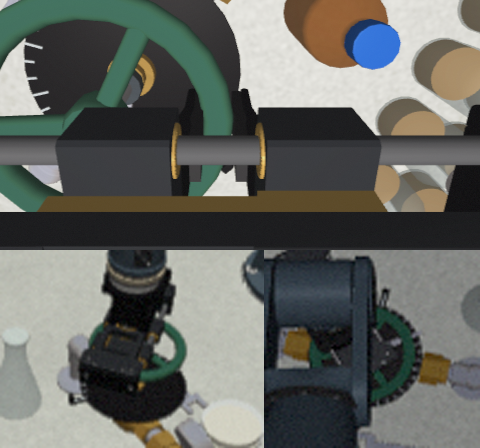

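Request:
play_rows([
  [[4.3,-0.15,0,0,0,-0.07],[4.3,-0.15,0,0,0,-0.07],[4.3,-0.15,0,0,0,-0.07],[4.2,-0.15,0,0,0,-0.07],[4.2,-0.15,0,0,0,-0.07]],
])

```text
time_s: 14.75
position: [0.5599, 0.1293, 0.1876]
tcp_rot: [[-0.761, 0.649, 0.003], [0.649, 0.761, -0.0], [-0.002, 0.002, -1.0]]
force: [2.1, 0.6, 4.5]
opening: 0.164
grasp_force: 30.5
```

```bash
python3 look.py b
python3 - <<'E'
from h import *
s=cv2.imread("pics/scene_b.png")[160:220,315:395]; t=cv2.imread("pics/top_b.png")[180:250,275:345]; a=cv2.imread("pics/top_a.png")[180:250,275:345]
r=lambda x,w:cv2.resize(x,(w,360),interpolation=cv2.INTER_CUBIC)
im=np.hstack([r(s,80*360//60)[:, :],r(t,360)]); cv2.imwrite("pics/v2.png",im[:,:800]); print(im.shape)
E
```

```text
t 14.75 ftool [-1.2  1.9 -4.5] mz -0.16 yaw(y) 49.5 pos phi 50.9 r 60.9 grip 30 q6 -48
scene pointer [331.2 191.8] 0.36 [0.5799 0.0123 0.146 ] ang -50.1 r 91
top pointer [300.  191.5] 0.31 [0.601  0.0551 0.146 ] ang -18.7 r 84
top mark [297.9 192.2] 0.66 [0.5989 0.0617 0.146 ] ang -14.7 r 80
(360, 840, 3)
```

View pics/v2.png

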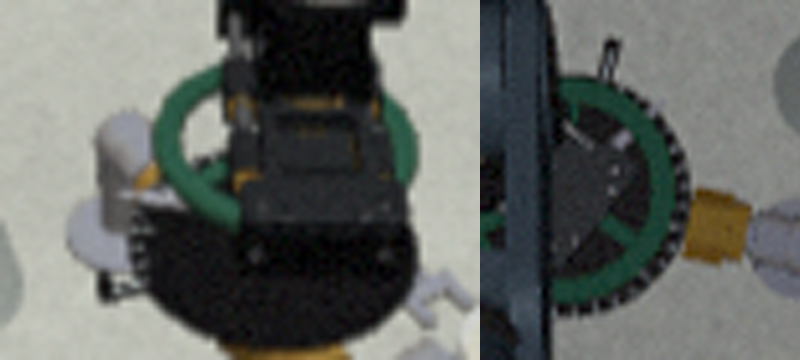

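The left crop (scene camera) shows the bright pointer with its tip at about pixel (335, 192) and the index end at (333, 208). In the top view the pointer tip is at about (309.4, 200) and the index runs from (299.3, 194.6) to (300.7, 188.8).

Run:
```python
from h import *
def A(p,n,uv,z=.146):
    X=atz(p,uv,z);v=X[:2]-C;print(n,X.round(4),"ang %.1f r %.0f"%(np.degrees(np.arctan2(v[1],v[0])),1e3*np.hypot(*v)))
for n,L in (("scene",dict(ptip=(335.5,191.7),pmid=(345,193.3),itip=(332,208.3),iin=(338.5,208.3))),("top",dict(pmid=(302.6,207.2),ptip=(309.4,200),iin=(299.3,194.6),iout=(300.7,188.8)))):
    p=bot.capture(n)
    for k,uv in L.items(): A(p,n+" "+k,uv)
    for a in (-50,-18):
        a=np.radians(a);print([proj(p,(*(C+r*np.array([np.cos(a),np.sin(a)])),.146)).round(1) for r in (.03,.06,.082,.1)])
```

```text
scene ptip [0.5692 0.0205 0.146 ] ang -52.2 r 78
scene pmid [0.5512 0.0447 0.146 ] ang -51.5 r 48
scene itip [0.6264 0.0681 0.146 ] ang -7.5 r 106
scene iin [0.6113 0.0806 0.146 ] ang -0.9 r 90
[array([350.6, 194.3]), array([341. , 193.1]), array([334. , 192.2]), array([328.3, 191.5])]
[array([351.5, 197.9]), array([342.6, 200.4]), array([336.1, 202.3]), array([330.7, 203.8])]
top pmid [0.5513 0.0478 0.146 ] ang -48.9 r 45
top ptip [0.5735 0.026  0.146 ] ang -47.1 r 76
top iin [0.5912 0.0575 0.146 ] ang -19.4 r 74
top iout [0.6095 0.0528 0.146 ] ang -18.4 r 93
[array([299.1, 210.6]), array([306.3, 204.3]), array([311.6, 199.7]), array([315.9, 196. ])]
[array([294.7, 207.8]), array([297.5, 198.7]), array([299.5, 192. ]), array([301.2, 186.5])]
```

Request:
play_rows([
  [[4.0,-0.25,0,0,0,-0.07],[4.0,-0.25,0,0,0,-0.07],[4.0,-0.25,0,0,0,-0.07],[4.0,-0.25,0,0,0,-0.07],[4.0,-0.25,0,0,0,-0.07]],
])

```text
time_s: 15.8
position: [0.5422, 0.1397, 0.1876]
tcp_rot: [[-0.937, 0.35, 0.002], [0.35, 0.937, 0.001], [-0.002, 0.002, -1.0]]
force: [1.6, 4.2, 5.7]
opening: 0.165
grasp_force: 30.5
```

```bash
python3 look.py c
python3 - <<'E'
from h import *
s=cv2.imread("pics/scene_c.png")[160:220,315:380]; t=cv2.imread("pics/top_c.png")[180:240,280:340]
r=lambda x:cv2.resize(x,None,fx=6,fy=6,interpolation=cv2.INTER_CUBIC)
cv2.imwrite("pics/v3.png",np.hstack([r(s),r(t)]))
E
```

```text
t 15.80 ftool [-0.1  4.5 -5.7] mz -0.23 yaw(y) 69.5 pos phi 70.2 r 61.3 grip 30 q6 -67
scene pointer [447.5 272.9] 0.75 [0.5515 0.4424 0.146 ] ang 85.2 r 362
scene pointer [332.9 196.7] 0.59 [0.5906 0.0322 0.146 ] ang -35.8 r 85
scene mark [337.6 200.7] 0.88 [0.5913 0.0545 0.146 ] ang -21.5 r 75
scene mark [307.8 207.5] 0.41 [0.6804 0.0193 0.146 ] ang -21.5 r 171
top mark [302.1 189.2] 0.69 [0.6081 0.0484 0.146 ] ang -21.2 r 93
```

View pics/v3.png

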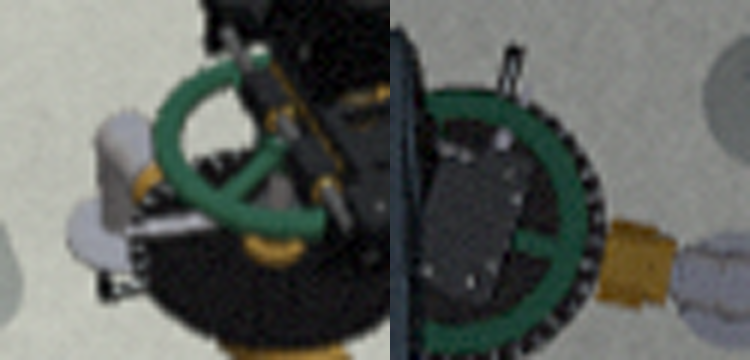

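```bash
sed -i 's/^C=.*/C=np.array([.521,.0838])/' h.py
cat >> h.py <<'E'
def A(p,n,uv,z=.146):
    X=atz(p,uv,z);v=X[:2]-C;print(n,"ang %.1f r %.0f"%(np.degrees(np.arctan2(v[1],v[0])),1e3*np.hypot(*v)))
E
python3 - <<'E'
from h import *
p=bot.capture("top")
for k,uv in dict(pin=(298.7,203),pout=(302.5,196),iin=(299.2,195.8),iout=(300.8,188)).items(): A(p,"top "+k,uv)
p=bot.capture("scene")
for k,uv in dict(pin=(349,197),pout=(336.3,198.8),mark=(337.4,201.4)).items(): A(p,"scene "+k,uv)
for a in (-30,-26,-22,-18): print(a,proj(p,(*(C+.082*np.array([np.cos(np.radians(a)),np.sin(np.radians(a))])),.146)).round(1))
E
```

```text
top pin ang -28.7 r 50
top pout ang -29.0 r 75
top iin ang -21.3 r 71
top iout ang -19.0 r 96
scene pin ang -30.7 r 37
scene pout ang -29.3 r 78
scene mark ang -20.6 r 78
-30 [334.9 198.7]
-26 [335.3 200. ]
-22 [335.9 201.3]
-18 [336.6 202.5]
```

Request:
play_rows([
  [[2.4,0,0,0,0,-0.04],[2.4,0,0,0,0,-0.04],[1.2,0,0,0,0,-0.02]],
])

```text
time_s: 16.65
position: [0.5364, 0.1416, 0.1876]
tcp_rot: [[-0.967, 0.256, 0.002], [0.256, 0.967, 0.001], [-0.002, 0.002, -1.0]]
force: [1.5, 2.1, 5.6]
opening: 0.165
grasp_force: 30.5
```

```bash
python3 look.py d
python3 - <<'E'
from h import *
s=cv2.imread("pics/scene_d.png")[180:220,320:370]; t=cv2.imread("pics/top_d.png")[180:220,285:325]
r=lambda x:cv2.resize(x,None,fx=8,fy=8,interpolation=cv2.INTER_CUBIC)
cv2.imwrite("pics/v4.png",np.hstack([r(s),r(t)]))
E
```

```text
t 16.65 ftool [-1.   2.4 -5.6] mz -0.21 yaw(y) 75.1 pos phi 75.1 r 59.8 grip 30 q6 -72
scene pointer [335.8 196. ] 0.36 [0.5815 0.0356 0.146 ] ang -38.5 r 77
scene mark [338.7 201.9] 0.74 [0.5923 0.0606 0.146 ] ang -18.1 r 75
scene mark [448.4 270.9] 0.72 [0.5444 0.4398 0.146 ] ang 86.2 r 357
top mark [301.2 189.5] 0.74 [0.6072 0.0512 0.146 ] ang -20.7 r 92
```

View pics/v4.png

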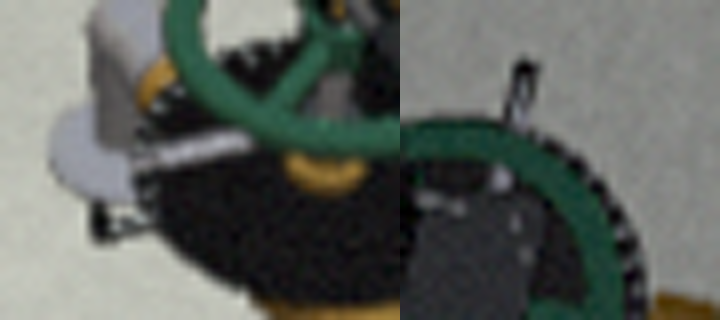

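Request:
play_rows([
  [[1.4,0,0,0,0,-0.023],[1.4,0,0,0,0,-0.023],[0,0,0,0,0,0]],
])

```text
time_s: 17.4
position: [0.5336, 0.1423, 0.1876]
tcp_rot: [[-0.977, 0.212, 0.002], [0.212, 0.977, 0.001], [-0.001, 0.002, -1.0]]
force: [1.0, 3.4, 5.5]
opening: 0.166
grasp_force: 30.5
```

Request:
play_rows([
  [[0,0,0,0,0,0],[0,0,0,0,0,0],[0,0,0,0,0,0],[0,0,0,0,0,0]],
], fingers=-0.15)

```text
time_s: 17.8
position: [0.532, 0.1414, 0.1863]
tcp_rot: [[-0.977, 0.211, -0.003], [0.211, 0.977, -0.001], [0.002, -0.001, -1.0]]
force: [-0.3, 0.1, -1.8]
opening: 0.401
grasp_force: 0.0
```

Request:
play_rows([
  [[0,0,-10,0,0,0],[0,0,-20,0,0,0],[0,0,-40,0,0,0],[0,0,-40,0,0,0]],
])

```text
time_s: 18.2
position: [0.5322, 0.1415, 0.2981]
tcp_rot: [[-0.977, 0.211, -0.002], [0.211, 0.977, -0.0], [0.002, -0.001, -1.0]]
force: [0.7, -0.6, -0.1]
opening: 0.423
grasp_force: 0.0
```

Request:
play_rows([
  [[-40,-7,0,0,0,0],[-40,-7,0,0,0,0],[-40,-7,0,0,0,0],[0,0,0,0,0,0],[0,0,0,0,0,0]],
])

```text
time_s: 18.7
position: [0.6458, 0.0953, 0.2967]
tcp_rot: [[-0.977, 0.212, -0.002], [0.212, 0.977, 0.0], [0.002, -0.0, -1.0]]
force: [-0.6, 0.4, 0.2]
opening: 0.422
grasp_force: 0.0
```

```bash
python3 look.py e
python3 - <<'E'
from h import *
p=bot.capture("wrist")
print(proj(p,(*C,.192)),ray(p,(0,0))[0])
for a in (-26,-20,-14): print(a,[proj(p,(*(C+r*np.array([np.cos(np.radians(a)),np.sin(np.radians(a))])),.146)).round(1) for r in (.03,.082,.1)])
cv2.imwrite("pics/v5.png",p["image"])
E
```

```text
t 18.70 ftool [ 0.7  0.3 -0.2] mz -0.05 yaw(y) 77.7 pos phi 5.3 r 125.3 grip 0 q6 -79
scene pointer [335.7 201.2] 0.48 [0.5973 0.0525 0.146 ] ang -22.3 r 82
scene mark [336.6 200.1] 0.6 [0.5919 0.0506 0.146 ] ang -25.1 r 78
wrist pointer [267.7 156.3] 0.93 [0.603  0.0586 0.146 ] ang -17.1 r 86
wrist mark [267.8 155.4] 0.85 [0.6022 0.0589 0.146 ] ang -17.1 r 85
top pointer [202.7 247.2] 0.42 [0.4332 0.3605 0.146 ] ang 107.6 r 290
top mark [299.6 188.3] 0.71 [0.6111 0.0562 0.146 ] ang -17.0 r 94
[262.94622633  45.14644899] [0.56671625 0.11393068 0.44481936]
-26 [array([264.9,  90.6]), array([254. , 148.6]), array([250.5, 167.4])]
-20 [array([268.5,  91.3]), array([263.3, 150.4]), array([261.6, 169.5])]
-14 [array([272.1,  91.6]), array([272.6, 151.2]), array([272.8, 170.4])]
```

View pics/v5.png

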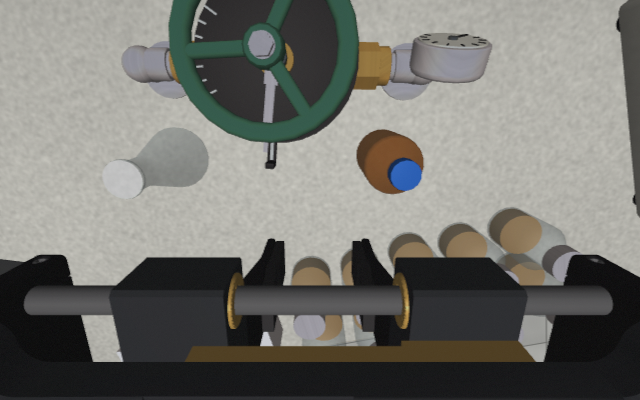

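The wrist picture shows the pointer running from (270, 75) to about (268, 150). The index end is at about (271, 164). They are nearly aligned, so I'll measure the remaining offset numerically.

Run:
```python
from h import *
g=cv2.cvtColor(cv2.imread("pics/v5.png"),6)
print("cols",list(range(258,284)))
for r in list(range(80,116,6))+list(range(138,172,2)): print(r,*g[r,258:284])
```

```text
cols [258, 259, 260, 261, 262, 263, 264, 265, 266, 267, 268, 269, 270, 271, 272, 273, 274, 275, 276, 277, 278, 279, 280, 281, 282, 283]
80 53 52 52 51 52 71 131 155 156 156 157 157 157 159 159 158 155 155 110 67 74 77 79 78 78 79
86 52 52 52 51 52 54 53 89 139 155 156 155 156 158 158 155 140 94 54 52 52 51 57 67 75 78
92 52 49 51 52 51 52 52 130 155 156 156 157 158 159 157 155 116 66 54 52 52 52 52 52 51 48
98 50 52 51 50 52 51 88 139 156 156 156 157 159 160 157 140 93 52 52 52 52 52 51 51 51 52
104 49 50 51 49 50 49 113 148 157 157 156 158 160 159 156 117 66 50 51 50 52 52 51 52 51 51
110 49 48 51 49 50 69 135 157 158 157 158 160 160 159 142 95 52 50 52 50 50 50 50 51 51 50
138 78 78 78 78 78 79 79 78 79 79 79 78 78 79 78 78 79 79 78 78 76 75 74 73 71 71
140 67 67 65 67 66 68 69 68 69 71 70 71 72 71 72 69 70 68 66 65 63 61 58 56 53 52
142 181 182 185 165 152 147 134 116 107 93 63 49 57 69 88 87 63 44 43 83 98 97 97 97 95 95
144 182 182 184 184 181 170 158 158 159 145 95 47 117 161 171 136 75 45 40 155 189 190 189 187 185 182
146 182 181 180 181 180 170 159 158 159 134 79 45 116 161 
[... 563 characters left out ...]
58 184 186 187 186 184 182 179 178 158 99 41 66 148 174 156 97 44 38 122 174 189 190 188 187 186 185
160 188 188 186 185 182 181 179 179 158 94 34 35 36 36 40 40 41 37 154 186 186 187 190 190 190 186
162 186 186 184 184 181 179 175 129 60 15 20 17 19 16 19 18 16 20 149 183 184 187 189 192 192 189
164 184 186 187 185 184 181 153 93 44 45 46 47 48 47 47 38 18 47 154 185 184 181 180 182 186 188
166 190 192 191 188 184 180 155 94 38 40 41 40 40 41 42 33 33 123 173 182 181 179 178 179 183 186
168 188 193 194 191 185 181 180 130 85 75 69 70 63 57 58 77 161 186 182 179 180 181 185 186 186 185
170 187 186 185 184 182 180 180 183 183 185 185 187 189 190 191 190 189 186 181 176 175 179 184 187 186 185
```

Run:
```python
from h import *
p=bot.capture("wrist")
print("pointer");[A(p,uv,uv) for uv in((269.5,92),(268.1,110),(265.7,146))]
for z in (.125,.13,.135,.14,.146): print("tongue",z); A(p,"a",(271.9,148),z);A(p,"b",(271.3,158),z)
for z in (.14,.146,.15,.155,.16): print("lip",z); A(p,"mid",(269.6,165),z);A(p,"out",(269.3,168.5),z)
t=bot.capture("top");g=cv2.cvtColor(t["image"],6)
print("cols",*range(290,310))
for r in range(184,206): print(r,*g[r,290:310])
```

```text
pointer
(269.5, 92) ang -18.3 r 31
(268.1, 110) ang -18.7 r 46
(265.7, 146) ang -18.7 r 78
tongue 0.125
a ang -16.5 r 82
b ang -16.6 r 92
tongue 0.13
a ang -16.0 r 82
b ang -16.2 r 91
tongue 0.135
a ang -15.5 r 81
b ang -15.8 r 90
tongue 0.14
a ang -15.1 r 80
b ang -15.4 r 90
tongue 0.146
a ang -14.5 r 79
b ang -14.9 r 88
lip 0.14
mid ang -16.3 r 96
out ang -16.4 r 100
lip 0.146
mid ang -15.8 r 95
out ang -15.9 r 98
lip 0.15
mid ang -15.5 r 94
out ang -15.6 r 98
lip 0.155
mid ang -15.0 r 93
out ang -15.2 r 97
lip 0.16
mid ang -14.6 r 92
out ang -14.8 r 96
cols 290 291 292 293 294 295 296 297 298 299 300 301 302 303 304 305 306 307 308 309
184 71 60 58 62 61 68 59 19 45 149 144 141 135 119 90 71 34 39 43 41
185 65 64 59 60 60 62 62 15 51 151 143 137 140 142 138 116 96 98 2 20
186 61 61 61 61 65 65 61 14 50 149 131 144 138 143 141 137 142 141 62 42
187 70 60 64 60 64 62 60 7 45 121 82 113 116 146 141 142 139 138 123 105
188 69 62 59 61 59 66 61 11 21 62 4 30 91 145 138 140 137 140 138 136
189 70 60 60 57 61 58 66 20 23 49 47 40 113 139 140 139 138 137 139 137
190 66 58 64 65 56 63 61 1
[... 366 characters left out ...]
 38 106 66 127 130 141 142 140 134 135 136 133
196 63 63 61 62 64 63 63 13 27 59 25 70 113 124 134 139 135 135 135 135
197 58 59 61 69 60 60 60 7 25 51 34 40 86 60 93 122 142 141 140 139
198 61 64 63 61 62 65 58 15 26 52 54 51 54 25 24 77 127 131 142 140
199 62 64 63 61 59 63 59 8 27 53 51 56 56 50 36 54 73 93 132 139
200 65 62 60 62 64 62 61 9 34 51 49 53 50 53 54 52 19 30 93 142
201 64 63 64 64 62 58 62 6 28 43 53 51 50 50 55 52 39 23 65 121
202 65 62 61 63 62 64 65 4 26 25 41 37 50 51 47 52 51 42 73 59
203 64 69 67 65 67 68 65 11 18 26 25 28 42 50 51 57 48 54 48 21
204 67 73 71 70 68 69 63 9 23 31 29 25 21 46 49 48 52 54 51 22
205 68 76 74 69 73 74 69 3 16 23 30 25 24 24 43 52 58 50 52 42
```

The pointer stands about 2.5° short of the index (-18.6° against about -16°). I'll grip again at the same place and ease it up.

Request:
play_rows([
  [[40,7,0,0,0,0],[40,7,0,0,0,0],[40,7,0,0,0,0],[0,0,0,0,0,0],[0,0,0,0,0,0]],
])

```text
time_s: 19.8
position: [0.5328, 0.1421, 0.2976]
tcp_rot: [[-0.978, 0.21, 0.002], [0.21, 0.978, -0.0], [-0.002, 0.0, -1.0]]
force: [0.4, -0.3, -0.1]
opening: 0.422
grasp_force: 0.0
```

Request:
play_rows([
  [[0,0,40,0,0,0],[0,0,40,0,0,0],[0,0,20,0,0,0],[0,0,10,0,0,0],[0,0,0,0,0,0]],
])

```text
time_s: 20.3
position: [0.5336, 0.1412, 0.1858]
tcp_rot: [[-0.977, 0.212, -0.002], [0.212, 0.977, -0.0], [0.002, -0.001, -1.0]]
force: [-0.3, 0.3, 0.2]
opening: 0.426
grasp_force: 0.0
```

Request:
play_rows([
  [[0,0,0,0,0,0],[0,0,0,0,0,0],[0,0,0,0,0,0],[0,0,0,0,0,0]],
], fingers=-1)

```text
time_s: 20.7
position: [0.5336, 0.1419, 0.1881]
tcp_rot: [[-0.977, 0.211, 0.002], [0.211, 0.977, 0.0], [-0.002, 0.001, -1.0]]
force: [0.8, 0.4, 2.2]
opening: 0.163
grasp_force: 29.6
```

```bash
python3 -c "from h import *;st()"
```

```text
t 20.70 ftool [-0.7  0.6 -2.2] mz -0.11 yaw(y) 77.8 pos phi 77.8 r 59.5 grip 30 q6 -75
```

Request:
play_rows([
  [[1.2,0,0,0,0,-0.02],[1.2,0,0,0,0,-0.02],[0,0,0,0,0,0]],
])

```text
time_s: 21.0
position: [0.5315, 0.1425, 0.1879]
tcp_rot: [[-0.985, 0.171, 0.003], [0.171, 0.985, 0.001], [-0.003, 0.001, -1.0]]
force: [1.7, 1.6, 3.9]
opening: 0.167
grasp_force: 29.6
```

```bash
python3 -c "from h import *;st()"
```

```text
t 21.00 ftool [-1.4  1.9 -3.9] mz -0.15 yaw(y) 80.1 pos phi 79.9 r 59.7 grip 30 q6 -77
```

Request:
play_rows([
  [[0,0,0,0,0,0],[0,0,0,0,0,0],[0,0,0,0,0,0],[0,0,0,0,0,0]],
], fingers=-0.15)

```text
time_s: 21.4
position: [0.5299, 0.1421, 0.1865]
tcp_rot: [[-0.985, 0.172, -0.002], [0.172, 0.985, -0.0], [0.002, -0.001, -1.0]]
force: [0.2, 0.1, 0.3]
opening: 0.399
grasp_force: 0.0
```

Request:
play_rows([
  [[0,0,-10,0,0,0],[0,0,-20,0,0,0],[0,0,-40,0,0,0],[0,0,-40,0,0,0]],
])

```text
time_s: 21.8
position: [0.5299, 0.1421, 0.2982]
tcp_rot: [[-0.985, 0.172, -0.002], [0.172, 0.985, -0.0], [0.002, -0.001, -1.0]]
force: [0.4, 0.5, 0.0]
opening: 0.424
grasp_force: 0.0
```

Request:
play_rows([
  [[-40,-7,0,0,0,0],[-40,-7,0,0,0,0],[-40,-7,0,0,0,0],[0,0,0,0,0,0],[0,0,0,0,0,0]],
])

```text
time_s: 22.3
position: [0.6452, 0.1004, 0.2968]
tcp_rot: [[-0.985, 0.173, -0.001], [0.173, 0.985, 0.0], [0.001, -0.0, -1.0]]
force: [-0.5, 0.7, -0.1]
opening: 0.425
grasp_force: 0.0
```

Run:
```python
from h import *
st();p=bot.capture("wrist");g=cv2.cvtColor(p["image"],6)
print(proj(p,(*C,.192)))
for q in ("pointer","mark"): print(q,[(np.round(k["centre"],1),round(k["confidence"],2)) for k in bot.pinpoint(p,q)[:1]])
print("cols",*range(258,290))
for r in list(range(80,122,6))+list(range(138,172,2)): print(r,*g[r,258:290])
```

```text
t 22.30 ftool [0.6 0.6 0.1] mz -0.01 yaw(y) 80.0 pos phi 7.6 r 125.3 grip 0 q6 -81
[263.63963945  44.54184795]
pointer [(array([178.7, 155.1]), 0.7)]
mark [(array([264.6, 151.4]), 0.94)]
cols 258 259 260 261 262 263 264 265 266 267 268 269 270 271 272 273 274 275 276 277 278 279 280 281 282 283 284 285 286 287 288 289
80 53 52 52 53 52 52 125 153 156 155 156 156 155 158 159 158 156 154 123 80 68 74 77 78 79 78 79 79 77 78 77 79
86 52 52 51 51 51 52 52 69 134 155 156 155 155 157 158 156 153 114 65 51 52 52 50 59 70 75 78 79 79 79 78 79
92 52 52 50 50 52 52 52 109 146 156 157 156 156 159 158 156 138 91 51 51 53 53 51 52 52 52 51 61 72 77 78 79
98 51 52 50 51 51 51 70 134 155 157 157 156 158 159 157 154 107 53 52 52 52 52 51 51 51 51 53 51 52 52 58 65
104 50 49 50 50 51 50 110 147 158 157 156 157 160 159 156 128 80 49 50 51 52 52 51 50 51 50 51 51 52 51 52 51
110 48 50 50 48 50 52 131 157 158 157 158 159 160 158 155 107 52 50 50 49 50 50 50 50 50 50 50 50 51 49 49 50
116 48 49 50 50 49 109 148 157 158 158 159 161 160 157 129 78 49 50 49 50 50 51 50 50 50 50 50 48 49 49 48 49
138 75 76 7
[... 1376 characters left out ...]
33 34 34 154 185 185 188 191 191 190 187 184 182 185 187 187 186 184 183 182
162 183 183 179 152 90 30 27 25 23 21 18 16 16 14 48 152 182 184 185 187 190 191 189 187 185 186 188 190 189 189 187 188
164 186 183 181 123 53 43 45 45 44 45 46 48 33 15 87 162 184 183 180 179 180 185 187 185 183 182 186 189 189 189 191 192
166 189 184 180 125 52 38 36 38 38 39 39 38 31 70 159 184 181 181 179 178 180 183 187 186 184 183 183 183 182 183 184 185
168 185 182 180 179 180 158 144 126 97 87 88 78 128 175 185 179 177 179 182 186 187 187 186 185 185 183 182 181 181 183 183 184
170 182 181 180 181 183 185 185 186 187 189 191 193 193 190 185 179 175 175 180 183 186 185 184 184 182 182 182 182 184 185 186 185
```

Run:
```python
from h import *
p=bot.capture("wrist")
print("pointer");[A(p,uv,uv) for uv in((269.7,92),(268.4,110),(267.8,116),(265.3,147))]
for z in (.125,.13,.135,.14): print("tongue",z); A(p,"a",(268.6,154),z);A(p,"b",(268.1,158),z)
for z in (.14,.146,.15): print("lip",z); A(p,"mid",(266,165),z)
t=bot.capture("scene")
for q in ("pointer","mark"): print(q,[(np.round(k["centre"],1),round(k["confidence"],2)) for k in bot.pinpoint(t,q)[:1]])
```

```text
pointer
(269.7, 92) ang -15.8 r 29
(268.4, 110) ang -16.1 r 45
(267.8, 116) ang -16.4 r 50
(265.3, 147) ang -16.7 r 78
tongue 0.125
a ang -16.2 r 87
b ang -16.3 r 91
tongue 0.13
a ang -15.8 r 86
b ang -15.9 r 90
tongue 0.135
a ang -15.3 r 85
b ang -15.5 r 89
tongue 0.14
a ang -14.8 r 85
b ang -15.0 r 88
lip 0.14
mid ang -16.0 r 95
lip 0.146
mid ang -15.5 r 94
lip 0.15
mid ang -15.2 r 93
pointer [(array([447.6, 270. ]), 0.72)]
mark [(array([336.4, 200.3]), 0.85)]
```

The pointer is now within about 1° of the index, on the approach side. The wheel is released and the gripper is clear of everything, so I'm handing in.

```bash
python3 -c "
from rig import bot
print(bot.hand_in())"
```

```text
the job is handed in; nothing more can be done
None
```

I closed the valve on its seat at about 13 N at the rim, then opened it until the pointer stood at the index (within about 1°, not past it). The wheel is released and the job is handed in; no verdict was returned.

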